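# Line up the bench supplies by height

### The arm

A 7-joint arm with a two-finger parallel gripper is mounted at the origin on a cart in front of the work surface, level with it; the furniture and walls round the work are solid. World frame = base frame: x ahead of the robot, y to its left, z up, the work surface at z = 0. Lengths are in m, angles in degrees, forces in N, time in s.
With the tool pointing down it reaches from about 0.425 to 0.875 m from the base axis. Payload 4.7 kg.
Tool frame: the origin (TCP) lies midway between the tips of the shut fingers; the grasp point (between the pads) lies 19 mm behind it; z points along the fingers, y is the line along which they close (so a half turn about z gives the same grasp; the last joint's range is limited). The gripper opens to 87 mm and grips with 3 to 60 N. Pads are 19 mm wide; open, the fingers measure 117 mm over their backs; the gripper's body (75 mm by 190 mm) begins 51 mm behind the grasp point.
Start: joints at [76.725, 18.392, -4.016, 83.108, 1.295, 78.541, -3.26], TCP at [0.158, -0.63, 0.223] pointing down, gripper open.
Joint ranges: [-163.93, 163.93], [-17.29, 119.83], [-79.2, 71.16], [3.27, 140.29], [-89.18, 269.18], [5.43, 117.66], [-154.24, 154.24]. Speed limits (degrees/s): [147.25, 147.25, 180, 180, 180, 180, 180].

### API

Orientations are given as [roll, pitch, yaw] about the fixed x, y, z axes, in that order (R = Rz(yaw) Ry(pitch) Rx(roll)).
In Python, from cell import env gives the robot as it stands. The module is installed in compiled form; this text tells all that it offers.
- The arm moves only by the tool step_arm, never from a script. Its argument "rows" is a list of rows, each an object with "angular": the turn, a rotation vector about the tool's x, y, z in units of pi rad (1.0 is pi rad), a list of three; "slide": the shift along the tool's x, y, z in units of 500 mm (1.0 is 500 mm), a list of three; "jaw": the opening, from 0 (shut) to 1 (fully open). A call has 1 to 10 rows; each row shifts and turns the commanded pose from where the row before left it, along the tool's axes as they then stand; what a row does not reach is not made up. A row lasts 1/8 s, in which the tool goes at most 62.5 mm and 10.7 degrees, less where a joint would pass 70% of its speed; a pose out of reach is approached as far as the arm can. A call with a number of a shift or a turn outside -1 to 1 is refused whole. A call with a gripper value outside its range is refused whole. The fingers move at their own pace and stop on an object; "newtons" is the grip in N (left out, the last holds). Time passes only in rows, so rows that do not move let the fingers close. It gives the time, the measured TCP pose, the force, the opening and the grip force at its end, in the units of the state.
- env.get_obs(): the state, without advancing time (a new reading comes with each control period).
- env.read_camera(name): name is "scene" or "top"; returns the picture (420x560x3 uint8, red, green, blue); there is no depth.
- env.camera_info(name): a dict with "fx", "fy", "cx", "cy" (pixels), "R" (3x3) and "t" (3): a world point X has camera coordinates R X + t. Camera axes: x right, y down, z forward; pixel columns grow to the right and rows downward; lengths in m; the calibration is good to about 2 mm. A picture is of the moment at which its call begins. camera_info takes no time and is no camera call.
- env.sign_off(): hands the job in; it is judged then, once.
The state is a dict: "time_s": time; "qpos": joint angles; "joint_velocities": joint speeds; "effort": joint torques, N m; "tool_pos": TCP position; "tool_rot": TCP orientation; "force": force on the tool from outside, world axes, zero at the start; "wrist_torque": the same for the moment, N m; "grip_width": finger opening in m; "grasp_force": force on a finger pad.
Only numpy, scipy, OpenCV 4.12 (cv2) and the standard library are available. Lean on these libraries where they do the work, as an engineer would, in place of code of your own. Each camera call takes 0.05 s, during which the arm holds its last target. There are 200 camera calls.

### The job

Line up the black can, the blue-lidded jar, the small white carton and the ball bearing along the wooden board in order of height: the tallest on the rubber pad next to the red end stop, then each next shorter one on the next pad, down to the lowest at the white end. Stand each one upright as they stand now, centred on its own pad, and leave the yellow tape measure where it is.

Things in the scene. Friction and masses are not known exactly. Their poses are not given: they have to be found in the camera images.
- black_can: black round can with a pale label, 57 mm in diameter, 85 mm high, standing. Origin: centre of its underside; z up along its axis.
- lid_jar: small clear jar with a blue screw lid, 62 mm high, standing. The lid is the widest part: about 54 mm across, from 46 to 62 mm above the base; the glass below is 48 mm across. Origin: in the plane of the underside, z up; the jar's axis lies 2.5 mm from the origin along the jar's own +y.
- carton: small off-white cardboard carton lying flat, 51 (x) x 75 (y) x 41 (z) mm. Origin: centre of its underside; z up. Its long side y starts roughly along the world x axis (within 20 degrees). Either heading is good on its pad.
- ball_bearing: grey steel ball bearing lying flat, 52 mm in diameter, 15 mm high. Origin: centre of its underside; z up along its axis.
- pad_1: First pad of the row, at the left (+y) end. Fixed flat round black rubber pad, 72 mm across and 3 mm thick, on a light wooden board (84 x 430 x 12 mm, lying on the bench). Origin: centre of its underside, so its upper face is 3 mm above the origin (15 mm above the bench). z up, y along the row (roughly to the robot's left), x across the row. The four pads stand 90 mm apart in a straight row.
- pad_2: Second pad from the left. Fixed flat round black rubber pad, 72 mm across and 3 mm thick, on a light wooden board (84 x 430 x 12 mm, lying on the bench). Origin: centre of its underside, so its upper face is 3 mm above the origin (15 mm above the bench). z up, y along the row (roughly to the robot's left), x across the row. The four pads stand 90 mm apart in a straight row.
- pad_3: Third pad from the left. Fixed flat round black rubber pad, 72 mm across and 3 mm thick, on a light wooden board (84 x 430 x 12 mm, lying on the bench). Origin: centre of its underside, so its upper face is 3 mm above the origin (15 mm above the bench). z up, y along the row (roughly to the robot's left), x across the row. The four pads stand 90 mm apart in a straight row.
- pad_4: Fourth pad, at the right (-y) end. Fixed flat round black rubber pad, 72 mm across and 3 mm thick, on a light wooden board (84 x 430 x 12 mm, lying on the bench). Origin: centre of its underside, so its upper face is 3 mm above the origin (15 mm above the bench). z up, y along the row (roughly to the robot's left), x across the row. The four pads stand 90 mm apart in a straight row.
- red_stop: red end stop, a fixed painted block 80 mm across the board, 18 mm thick along the row and 34 mm high, on top of the board at one of its two ends: 65 mm beyond the centre of pad_1 or of pad_4. It marks the end for the tallest thing. A like block in white stands at the other end. Origin: centre of its underside, 12 mm above the bench.
- yellow_tape_measure: bystander: yellow tape measure, 41 x 82 x 66 mm, standing loose on the bench to the right of the things. Origin: centre of its underside. It stays where it is.

How it is judged (in metres and radians):
At the end, for the whole second after the job is handed in: From the red stop to the white end stand the black can, the jar, the carton and the bearing, each with its origin within 14 mm (horizontally) of its pad's centre, its base no more than 4 mm above the pad's face, upright within 7 degrees, released and at rest (((horizontal distance between red_stop and pad_1 below 0.1 m and horizontal distance between black_can and pad_1 below 0.014 m and z of black_can in the frame of pad_1 between -0.001 and 0.007 m and horizontal distance between lid_jar and pad_2 below 0.014 m and z of lid_jar in the frame of pad_2 between -0.001 and 0.007 m and horizontal distance between carton and pad_3 below 0.014 m and z of carton in the frame of pad_3 between -0.001 and 0.007 m and horizontal distance between ball_bearing and pad_4 below 0.014 m and z of ball_bearing in the frame of pad_4 between -0.001 and 0.007 m) or (horizontal distance between red_stop and pad_4 below 0.1 m and horizontal distance between black_can and pad_4 below 0.014 m and z of black_can in the frame of pad_4 between -0.001 and 0.007 m and horizontal distance between lid_jar and pad_3 below 0.014 m and z of lid_jar in the frame of pad_3 between -0.001 and 0.007 m and horizontal distance between carton and pad_2 below 0.014 m and z of carton in the frame of pad_2 between -0.001 and 0.007 m and horizontal distance between ball_bearing and pad_1 below 0.014 m and z of ball_bearing in the frame of pad_1 between -0.001 and 0.007 m)) and angle between each of black_can, lid_jar, carton, ball_bearing's own z axis and vertical below 0.12 rad and linear speed of each of black_can, lid_jar, carton, ball_bearing below 0.02 m/s and angular speed of each of black_can, lid_jar, carton, ball_bearing below 0.3 rad/s); the robot touches nothing.
It fails at once if the yellow tape measure is shifted by more than 30 mm or tipped over (distance of yellow_tape_measure from where it was at the start of the episode above 0.03 m or angle between yellow_tape_measure's own z axis and vertical above 0.3 rad).
It also fails if it takes over 106 s, if anything falls off the work surface, if the arm or the gripper's body presses on something with over 40 N, if the wrist force passes 120 N, or if a joint passes its speed limit or range.

## Working session

There is one attempt and no reset: what is moved stays moved. The work goes in short steps, Python scripts to look and compute and a tool call to move; the robot and the scene stay as the last step left them, time stands still between calls to the robot, and variables do not carry over. Pictures are saved under pics/ and viewed, at most 14 in all, crops included, and the job is handed in when it is done.

Besides the shell and the picture viewer there is one more tool, called after "Request:" as a command line: name --argument value ..., lists and objects as JSON in quotes. step_arm: Moves the arm, as the interface text tells. Shifts and turns lie within -1 to 1; 1 stands for 500 mm of shift or pi rad of turn. Its arguments: {"type":"object","properties":{"rows":{"type":"array"},"newtons":{"type":"number"}},"required":["rows"]}

```bash
mkdir -p pics; python3 - <<'E'
from cell import env
import cv2,numpy as np
for n in("scene","top"):
    im=env.read_camera(n); cv2.imwrite(f"pics/{n}0.png",im[:,:,::-1]); print(n,env.camera_info(n))
o=env.get_obs(); print(o)
E
```

```text
scene {'fx': 473.0738015301352, 'fy': 473.0738015301352, 'cx': 272.5364383214856, 'cy': 209.80705697443977, 'R': array([[-6.74743859e-01, -7.38051862e-01,  4.16923348e-04],
       [-4.96685608e-01,  4.53663337e-01, -7.39927688e-01],
       [ 5.45915865e-01, -4.99468744e-01, -6.72686288e-01]]), 't': array([0.29558247, 0.33731323, 0.76821953])}
top {'fx': 398.0942826507482, 'fy': 398.0942826507482, 'cx': 284.483180073332, 'cy': 205.94649933064903, 'R': array([[-0.00302061, -0.99974022, -0.02259127],
       [-0.98166269,  0.00727047, -0.19048755],
       [ 0.19060232,  0.02160162, -0.98142963]]), 't': array([-0.07441963,  0.50736067,  0.78660829])}
{'time_s': 0.1, 'qpos': array([76.72483604, 18.43897713, -4.01533336, 83.16922168,  1.29516868,
       78.54055117, -3.25851446]), 'joint_velocities': array([-0.02596991, -0.11973068, -0.03515873, -0.20896523,  0.06021916,
       -0.01410365, -0.00165612]), 'effort': array([-2.09944765e-04, -4.92569840e+01, -4.05855132e-01, -3.13401318e+01,
       -6.41035382e-02,  3.93830391e-02,  7.17072635e-05]), 'tool_pos': array([ 0.15798855, -0.62998557,  0.22151218]), 'tool_rot': array([-1.79896492e+02,  5.67875649e-03,  1.40861241e+01]), 'force': array([ 0.44443605,  0.74262672, -0.4551423 ]), 'wrist_torque': array([-0.0349573 , -0.00799917, -0.04104782]), 'grasp_force': 0.0, 'grip_width': 0.08669711797014268}
```

View pics/scene0.png

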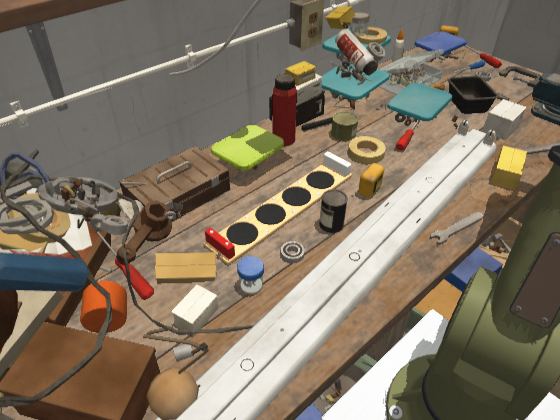

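View pics/top0.png

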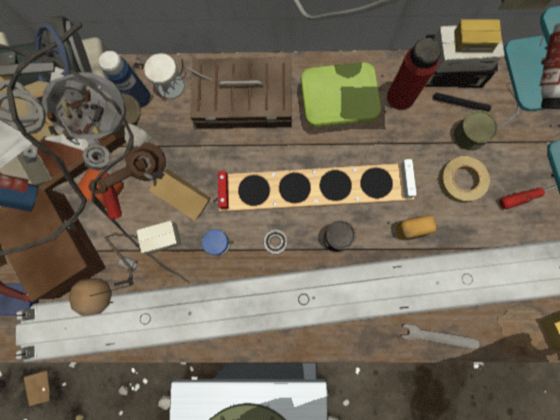

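The scene view shows the red stop at the left end of the board, at about (220,242). In the top view the stop is at (222,189), the pads are at about (254,190), (294,187), (335,185) and (376,183), the carton is at (157,237), the jar lid at (215,242), the bearing at (275,240), the can at (339,235) and the tape at (418,227). Red is therefore at pad_1.

```bash
cat > h.py <<'E'
from cell import env
import cv2,numpy as np
def ray(n,uv,z):
    c=env.camera_info(n); R,t=c["R"],c["t"]; C=-R.T@t
    d=R.T@np.array([(uv[0]-c["cx"])/c["fx"],(uv[1]-c["cy"])/c["fy"],1]); return C+d*(z-C[2])/d[2]
def proj(n,X):
    c=env.camera_info(n); p=c["R"]@np.array(X)+c["t"]; return np.array([c["fx"]*p[0]/p[2]+c["cx"],c["fy"]*p[1]/p[2]+c["cy"]])
def blobs(mask,box,amin):
    x0,y0,x1,y1=box; m=np.zeros_like(mask); m[y0:y1,x0:x1]=mask[y0:y1,x0:x1]
    cs,_=cv2.findContours(m,cv2.RETR_EXTERNAL,cv2.CHAIN_APPROX_NONE)
    return sorted([c for c in cs if cv2.contourArea(c)>amin],key=lambda c:c[:,0,0].mean())
def cen(c): m=cv2.moments(c); return np.array([m["m10"],m["m01"]])/m["m00"]
E
python3 - <<'E'
from h import *
im=env.read_camera("top"); hsv=cv2.cvtColor(im,cv2.COLOR_RGB2HSV); g=im.max(2)
print("pads")
for c in blobs(((g<60)*255).astype(np.uint8),(230,165,400,208),300):
    p=cen(c); print(p.round(1),cv2.contourArea(c),ray("top",p,.015).round(4))
print("lid")
for c in blobs(cv2.inRange(hsv,(100,90,60),(130,255,255)),(195,222,235,262),100):
    print(cen(c).round(1),cv2.fitEllipse(c),ray("top",cen(c),.062).round(4))
print("carton")
for c in blobs(cv2.inRange(hsv,(0,0,170),(60,70,255)),(130,215,185,258),200):
    r=cv2.minAreaRect(c); print(cen(c),r); b=cv2.boxPoints(r)
    B=np.array([ray("top",q,.041) for q in b]); print(B.round(4),np.linalg.norm(B[1]-B[0]),np.linalg.norm(B[2]-B[1]),B.mean(0))
print("red");
for c in blobs(cv2.inRange(hsv,(0,150,60),(8,255,255))|cv2.inRange(hsv,(172,150,60),(180,255,255)),(210,160,235,215),50): print(cen(c),ray("top",cen(c),.046))
cr=im[155:270,130:440]; cv2.imwrite("pics/crop.png",cv2.resize(cr,None,fx=2.5,fy=2.5,interpolation=cv2.INTER_CUBIC)[:,:,::-1])
E
```

```text
pads
[253.5 189.9] 641.0 [ 0.5499 -0.0081  0.015 ]
[294.4 187.4] 634.5 [ 0.5547 -0.0982  0.015 ]
[335.2 185. ] 646.0 [ 0.5594 -0.1878  0.015 ]
[376.  182.6] 650.0 [ 0.5641 -0.2774  0.015 ]
lid
[212.  241.7] ((214.57479858398438, 241.8296356201172), (22.836809158325195, 23.982370376586914), 96.9566421508789) [0.4313 0.0702 0.062 ]
carton
[155.83709273 236.24686717] ((155.92532348632812, 236.21994018554688), (23.83379364013672, 36.45926284790039), 75.0685806274414)
[[0.4603 0.2379 0.041 ]
 [0.4798 0.1642 0.041 ]
 [0.431  0.1488 0.041 ]
 [0.4118 0.2217 0.041 ]] 0.07628124383020292 0.05116827025457315 [0.44574367 0.19315962 0.041     ]
red
[222.38678161 189.25747126] [0.54446584 0.05493983 0.046     ]
```

View pics/crop.png

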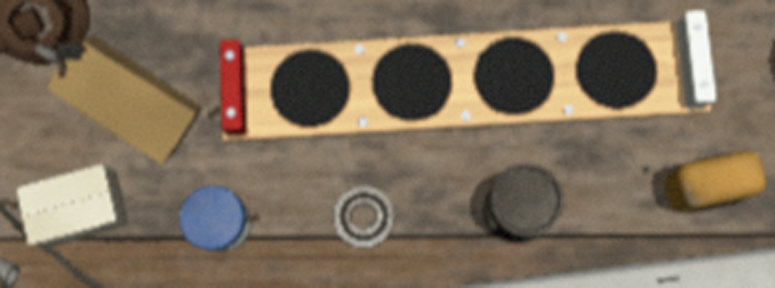

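The crop sets the bearing centre at about (275.2,241.4), the lid at about (215.2,241.8) and the can top at about (340,235). The carton's long side runs near world y, and its measured 76 x 51 mm fits the sizes given. Next I'll refine these points, cross-check them in the scene view and find the rail's edge and height.

```bash
python3 - <<'E'
from h import *
im=env.read_camera("top"); sc=env.read_camera("scene")
hsv=cv2.cvtColor(im,cv2.COLOR_RGB2HSV)
for nm,box,r in (("can",(310,205,370,262),(11,18)),("bear",(255,222,297,262),(9,14)),("lid",(195,222,237,262),(10,15))):
    x0,y0,x1,y1=box; g=cv2.resize(cv2.cvtColor(im,cv2.COLOR_RGB2GRAY)[y0:y1,x0:x1],None,fx=4,fy=4,interpolation=cv2.INTER_CUBIC)
    H=cv2.HoughCircles(g,cv2.HOUGH_GRADIENT,1.5,40,param1=80,param2=15,minRadius=4*r[0],maxRadius=4*r[1])
    for h in (H[0][:2] if H is not None else []):
        p=h[:2]/4+[x0,y0]; print(nm,p.round(1),h[2]/4,ray("top",p,dict(can=.085,bear=.015,lid=.062)[nm]).round(4))
hs=cv2.cvtColor(sc,cv2.COLOR_RGB2HSV)
for c in blobs(cv2.inRange(hs,(100,90,60),(130,255,255)),(230,250,270,295),100):
    print("scene lid",cen(c),ray("scene",cen(c),.054).round(4))
# overlay circles on scene from hand estimates
O=[(ray("top",(340,235),.085)[:2],.0285,.085,(0,0,255)),(ray("top",(340,235),.085)[:2],.0285,0,(0,0,255)),(ray("top",(275.2,241.4),.015)[:2],.026,.015,(0,255,0)),(ray("top",(214.8,241.8),.062)[:2],.027,.062,(0,255,255))]
v=cv2.resize(sc[170:350,150:400][:,:,::-1],None,fx=3,fy=3,interpolation=cv2.INTER_CUBIC)
for c,r,z,col in O:
    print(c.round(4))
    P=np.array([(proj("scene",[c[0]+r*np.cos(a),c[1]+r*np.sin(a),z])-[150,170])*3 for a in np.linspace(0,6.3,60)]).astype(int); cv2.polylines(v,[P],True,col,1)
cv2.imwrite("pics/ov.png",v)
for q in [(215,277),(275,268),(340,260)]: print("rail z0/.03/.05",[ray("top",q,z)[:2].round(3) for z in (0,.03,.05)])
E
```

```text
can [341.7 234.4] 15.2375 [ 0.4418 -0.1903  0.085 ]
can [332.3 238.6] 14.7875 [ 0.4338 -0.1717  0.085 ]
bear [275.4 241.7] 9.6 [ 0.4354 -0.0567  0.015 ]
bear [258.9 256.7] 12.9375 [ 0.4036 -0.0215  0.015 ]
lid [214.3 241.3] 12.55 [0.432  0.0656 0.062 ]
scene lid [248.71364047 269.77642276] [0.4279 0.0727 0.054 ]
[ 0.4407 -0.1869]
[ 0.4407 -0.1869]
[ 0.4361 -0.0562]
[0.431  0.0646]
rail z0/.03/.05 [array([0.362, 0.074]), array([0.361, 0.068]), array([0.361, 0.064])]
rail z0/.03/.05 [array([ 0.38 , -0.055]), array([ 0.379, -0.057]), array([ 0.378, -0.057])]
rail z0/.03/.05 [array([ 0.397, -0.195]), array([ 0.395, -0.192]), array([ 0.394, -0.19 ])]
```

View pics/ov.png

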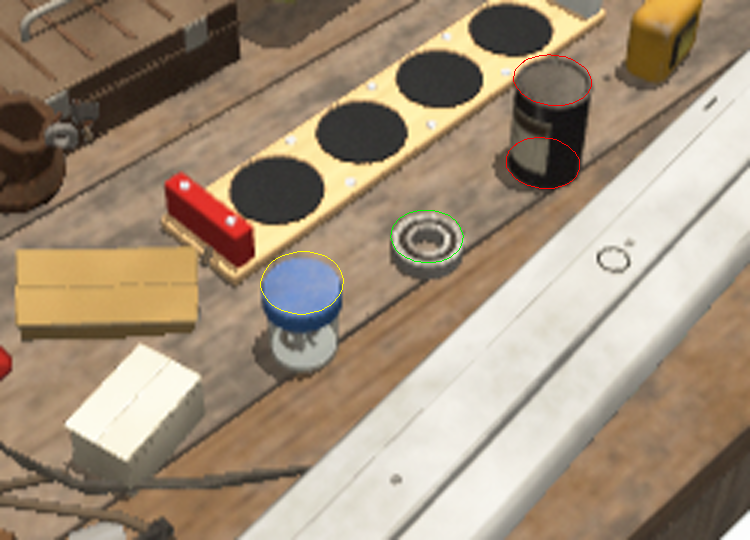

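The overlays agree with the scene view for the can, lid and bearing, to within about 1 px. Before moving I'll get the rail's height from its ring mark, seen at top (303,299) and scene (354.3,256.3). The turn to yaw 90 in place comes first.

```bash
python3 - <<'E'
from h import *
for z in (0,.01,.02,.03,.04,.05): print(z,ray("top",(303,299),z).round(4),ray("scene",(354.3,256.3),z).round(4))
E
```

```text
0 [ 0.315  -0.1147  0.    ] [ 0.3388 -0.1499  0.    ]
0.01 [ 0.3154 -0.1144  0.01  ] [ 0.3336 -0.1421  0.01  ]
0.02 [ 0.3157 -0.1142  0.02  ] [ 0.3285 -0.1343  0.02  ]
0.03 [ 0.3161 -0.114   0.03  ] [ 0.3234 -0.1265  0.03  ]
0.04 [ 0.3165 -0.1138  0.04  ] [ 0.3183 -0.1187  0.04  ]
0.05 [ 0.3169 -0.1135  0.05  ] [ 0.3132 -0.1109  0.05  ]
```

Request:
step_arm --rows '[{"angular": [0,0,-0.0527],"slide": [0,0,0],"jaw": 1},{"angular": [0,0,-0.0527],"slide": [0,0,0],"jaw": 1},{"angular": [0,0,-0.0527],"slide": [0,0,0],"jaw": 1},{"angular": [0,0,-0.0527],"slide": [0,0,0],"jaw": 1},{"angular": [0,0,-0.0527],"slide": [0,0,0],"jaw": 1},{"angular": [0,0,-0.0527],"slide": [0,0,0],"jaw": 1},{"angular": [0,0,-0.0527],"slide": [0,0,0],"jaw": 1},{"angular": [0,0,-0.0527],"slide": [0,0,0],"jaw": 1}]' --newtons 25

```text
time_s: 1.25
tool_pos: [0.1581, -0.6304, 0.2224]
tool_rot: [-180.0, -0.0, 90.3]
force: [-0.4, 0.2, -0.1]
grip_width: 0.087
grasp_force: 0.0
```

The rail top is about 45 mm high. I'll grip the can high, with the TCP at 52 mm, so the fingers clear the rail.

Request:
step_arm --rows '[{"angular": [0,0,0],"slide": [0.089,0.0566,0.01],"jaw": 1},{"angular": [0,0,0],"slide": [0.089,0.0566,0.01],"jaw": 1},{"angular": [0,0,0],"slide": [0.089,0.0566,0.01],"jaw": 1},{"angular": [0,0,0],"slide": [0.089,0.0566,0.02],"jaw": 1},{"angular": [0,0,0],"slide": [0.089,0.0566,0.02],"jaw": 1},{"angular": [0,0,0],"slide": [0.089,0.0566,0.02],"jaw": 1},{"angular": [0,0,0],"slide": [0.089,0.0566,0.02],"jaw": 1},{"angular": [0,0,0],"slide": [0.089,0.0566,0.02],"jaw": 1},{"angular": [0,0,0],"slide": [0.089,0.0566,0.02],"jaw": 1},{"angular": [0,0,0],"slide": [0.089,0.0566,0.02],"jaw": 1}]'

```text
time_s: 2.5
tool_pos: [0.4421, -0.1843, 0.1375]
tool_rot: [180.0, 0.1, 90.0]
force: [0.8, -0.1, 0.5]
grip_width: 0.0868
grasp_force: 0.0
```

Request:
step_arm --rows '[{"angular": [0,0,0],"slide": [-0.006,0,0.043],"jaw": 1},{"angular": [0,0,0],"slide": [0,0,0.043],"jaw": 1},{"angular": [0,0,0],"slide": [0,0,0.043],"jaw": 1},{"angular": [0,0,0],"slide": [0,0,0.042],"jaw": 1},{"angular": [0,0,0],"slide": [0,0,0],"jaw": 0.8},{"angular": [0,0,0],"slide": [0,0,0],"jaw": 0.4},{"angular": [0,0,0],"slide": [0,0,0],"jaw": 0.4},{"angular": [0,0,0],"slide": [0,0,0],"jaw": 0.4},{"angular": [0,0,0],"slide": [0,0,0],"jaw": 0.4}]'

```text
time_s: 3.62
tool_pos: [0.442, -0.189, 0.0528]
tool_rot: [179.9, 0.1, 90.0]
force: [-0.6, 0.0, 3.8]
grip_width: 0.0568
grasp_force: 25.0
```

Request:
step_arm --rows '[{"angular": [0,0,0],"slide": [0,0,-0.05],"jaw": 0.4},{"angular": [0,0,0],"slide": [0,0,-0.05],"jaw": 0.4},{"angular": [0,0,0],"slide": [0,0,-0.05],"jaw": 0.4},{"angular": [0,0,0],"slide": [0.0597,0.036,0],"jaw": 0.4},{"angular": [0,0,0],"slide": [0.0597,0.036,0],"jaw": 0.4},{"angular": [0,0,0],"slide": [0.0597,0.036,0],"jaw": 0.4},{"angular": [0,0,0],"slide": [0.0597,0.036,0],"jaw": 0.4},{"angular": [0,0,0],"slide": [0.0597,0.036,0],"jaw": 0.4},{"angular": [0,0,0],"slide": [0.0597,0.036,0],"jaw": 0.4},{"angular": [0,0,0],"slide": [0,0,0],"jaw": 0.4}]'

```text
time_s: 4.88
tool_pos: [0.5498, -0.0059, 0.1267]
tool_rot: [-180.0, -0.1, 90.3]
force: [-1.1, -0.1, -2.0]
grip_width: 0.0569
grasp_force: 25.0
```

Request:
step_arm --rows '[{"angular": [0,0,0],"slide": [0,0,0.03],"jaw": 0.4},{"angular": [0,0,0],"slide": [0,0,0.03],"jaw": 0.4},{"angular": [0,0,0],"slide": [0,0,0.03],"jaw": 0.4},{"angular": [0,0,0],"slide": [0,0,0.018],"jaw": 0.4},{"angular": [0,0,0],"slide": [0,0,0],"jaw": 0.4},{"angular": [0,0,0],"slide": [0,0,0],"jaw": 0.4}]'

```text
time_s: 5.62
tool_pos: [0.5499, -0.0095, 0.0734]
tool_rot: [180.0, 0.0, 90.0]
force: [0.5, -0.3, -1.5]
grip_width: 0.0565
grasp_force: 25.0
```

Request:
step_arm --rows '[{"angular": [0,0,0],"slide": [0,0,0.005],"jaw": 0.4},{"angular": [0,0,0],"slide": [0,0,0.004],"jaw": 0.4},{"angular": [0,0,0],"slide": [0,0,0],"jaw": 0.4}]'

```text
time_s: 6.0
tool_pos: [0.5494, -0.0096, 0.0684]
tool_rot: [-180.0, 0.0, 90.0]
force: [-0.2, -0.3, -1.5]
grip_width: 0.0569
grasp_force: 25.0
```

Request:
step_arm --rows '[{"angular": [0,0,0],"slide": [0,0,0],"jaw": 0.8},{"angular": [0,0,0],"slide": [0,0,0],"jaw": 1},{"angular": [0,0,0],"slide": [0,0,0],"jaw": 1},{"angular": [0,0,0],"slide": [0,0,-0.05],"jaw": 1},{"angular": [0,0,0],"slide": [0,0,-0.05],"jaw": 1},{"angular": [0,0,0],"slide": [0,0,-0.04],"jaw": 1},{"angular": [0,0,0],"slide": [0.051,-0.079,0],"jaw": 1},{"angular": [0,0,0],"slide": [0.051,-0.079,0],"jaw": 1},{"angular": [0,0,0],"slide": [0.051,-0.079,0],"jaw": 1},{"angular": [0,0,0],"slide": [0,0,0],"jaw": 1}]'

```text
time_s: 7.25
tool_pos: [0.4288, 0.0683, 0.1386]
tool_rot: [180.0, 0.2, 90.2]
force: [0.2, -0.8, 0.2]
grip_width: 0.0869
grasp_force: 0.0
```

```bash
python3 - <<'E'
from h import *
im=env.read_camera("scene"); cv2.imwrite("pics/s1.png",cv2.resize(im[130:350,150:420][:,:,::-1],None,fx=2.5,fy=2.5))
E
```

```text
(no output)
```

View pics/s1.png

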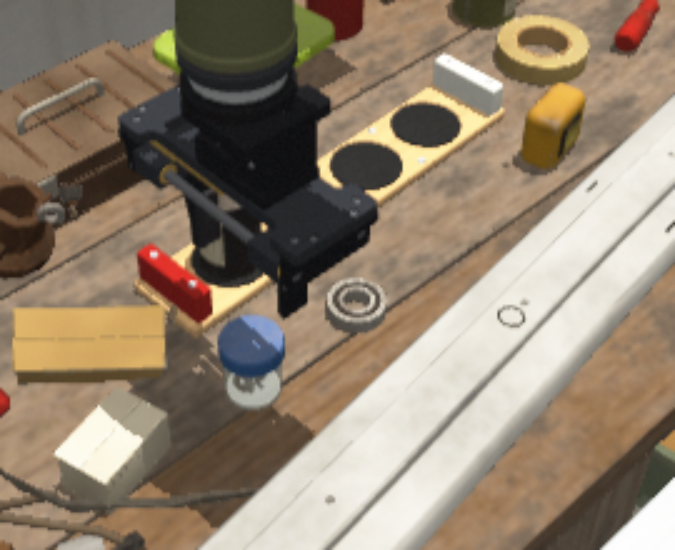

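The can stands upright on pad_1, and the gripper hovers over the jar with its long body across the row. I'll descend on the lid.

Request:
step_arm --rows '[{"angular": [0,0,0],"slide": [0,0,0.041],"jaw": 0.9},{"angular": [0,0,0],"slide": [0,0,0.041],"jaw": 0.9},{"angular": [0,0,0],"slide": [0,0,0.041],"jaw": 0.9},{"angular": [0,0,0],"slide": [0,0,0.041],"jaw": 0.9},{"angular": [0,0,0],"slide": [0,0,0.041],"jaw": 0.9},{"angular": [0,0,0],"slide": [0,0,0],"jaw": 0.7},{"angular": [0,0,0],"slide": [0,0,0],"jaw": 0.4},{"angular": [0,0,0],"slide": [0,0,0],"jaw": 0.4},{"angular": [0,0,0],"slide": [0,0,0],"jaw": 0.4},{"angular": [0,0,0],"slide": [0,0,0],"jaw": 0.4}]' --newtons 20

```text
time_s: 8.55
tool_pos: [0.4319, 0.0669, 0.0368]
tool_rot: [179.9, 0.0, 90.0]
force: [1.0, -0.4, 3.2]
grip_width: 0.0518
grasp_force: 20.0
```

Request:
step_arm --rows '[{"angular": [0,0,0],"slide": [0,0,-0.05],"jaw": 0.4},{"angular": [0,0,0],"slide": [0,0,-0.09],"jaw": 0.4},{"angular": [0,0,0],"slide": [0,0,-0.1],"jaw": 0.4},{"angular": [0,0,0],"slide": [-0.055,0.041,0],"jaw": 0.4},{"angular": [0,0,0],"slide": [-0.055,0.041,0],"jaw": 0.4},{"angular": [0,0,0],"slide": [-0.055,0.041,0],"jaw": 0.4},{"angular": [0,0,0],"slide": [-0.055,0.041,0],"jaw": 0.4},{"angular": [0,0,0],"slide": [-0.055,0.041,0],"jaw": 0.4},{"angular": [0,0,0],"slide": [-0.055,0.041,0],"jaw": 0.4},{"angular": [0,0,0],"slide": [0,0,0],"jaw": 0.4}]'

```text
time_s: 9.8
tool_pos: [0.5542, -0.1011, 0.1551]
tool_rot: [-179.9, -0.0, 89.7]
force: [0.3, -1.1, -1.6]
grip_width: 0.0517
grasp_force: 20.0
```

Request:
step_arm --rows '[{"angular": [0,0,0],"slide": [0,0,0.046],"jaw": 0.4},{"angular": [0,0,0],"slide": [0,0,0.046],"jaw": 0.4},{"angular": [0,0,0],"slide": [0,0,0.046],"jaw": 0.4},{"angular": [0,0,0],"slide": [0,0,0.046],"jaw": 0.4},{"angular": [0,0,0],"slide": [0,0,0.01],"jaw": 0.4},{"angular": [0,0,0],"slide": [0,0,0],"jaw": 0.4},{"angular": [0,0,0],"slide": [0,0,0],"jaw": 0.4}]'

```text
time_s: 10.68
tool_pos: [0.5546, -0.098, 0.0601]
tool_rot: [179.9, 0.0, 90.0]
force: [0.3, 0.2, -0.5]
grip_width: 0.0518
grasp_force: 20.0
```

Request:
step_arm --rows '[{"angular": [0,0,0],"slide": [0,0,0.008],"jaw": 0.4},{"angular": [0,0,0],"slide": [0,0,0.007],"jaw": 0.4},{"angular": [0,0,0],"slide": [0,0,0],"jaw": 0.4},{"angular": [0,0,0],"slide": [0,0,0],"jaw": 0.4}]'

```text
time_s: 11.18
tool_pos: [0.5541, -0.0982, 0.0518]
tool_rot: [180.0, 0.0, 90.0]
force: [0.6, 0.3, 2.7]
grip_width: 0.0521
grasp_force: 20.0
```

Request:
step_arm --rows '[{"angular": [0,0,0],"slide": [0,0,0],"jaw": 0.8},{"angular": [0,0,0],"slide": [0,0,0],"jaw": 0.9},{"angular": [0,0,0],"slide": [0,0,0],"jaw": 0.9},{"angular": [0,0,0],"slide": [0,0,-0.07],"jaw": 0.9},{"angular": [0,0,0],"slide": [0,0,-0.1],"jaw": 0.9},{"angular": [0,0,0],"slide": [0,0,-0.1],"jaw": 0.9},{"angular": [0,0,0],"slide": [0.097,-0.036,0],"jaw": 0.9},{"angular": [0,0,0],"slide": [0.097,-0.036,0],"jaw": 0.9},{"angular": [0,0,0],"slide": [0.097,-0.036,0],"jaw": 0.9},{"angular": [0,0,0],"slide": [0.097,-0.036,0],"jaw": 0.9}]'

```text
time_s: 12.42
tool_pos: [0.4813, 0.0975, 0.1866]
tool_rot: [180.0, 0.0, 90.0]
force: [1.0, -0.4, 0.1]
grip_width: 0.0788
grasp_force: 0.0
```

Request:
step_arm --rows '[{"angular": [0,0,0],"slide": [0.097,-0.036,0],"jaw": 0.9},{"angular": [0,0,0],"slide": [0.097,-0.036,0],"jaw": 0.9},{"angular": [0,0,-0.041],"slide": [0,0,0.05],"jaw": 0.9},{"angular": [0,0,-0.041],"slide": [0,0,0.05],"jaw": 0.9},{"angular": [0,0,0],"slide": [0,0,0.05],"jaw": 0.9},{"angular": [0,0,0],"slide": [0,0,0],"jaw": 0.9},{"angular": [0,0,0],"slide": [0,0,0],"jaw": 0.9}]'

```text
time_s: 13.3
tool_pos: [0.4465, 0.1934, 0.1123]
tool_rot: [179.9, -0.0, 104.7]
force: [-0.1, 1.0, -0.1]
grip_width: 0.0783
grasp_force: 0.0
```

```bash
python3 - <<'E'
from h import *
im=env.read_camera("scene"); cv2.imwrite("pics/s2.png",cv2.resize(im[130:350,120:390][:,:,::-1],None,fx=2.5,fy=2.5))
E
```

```text
(no output)
```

View pics/s2.png

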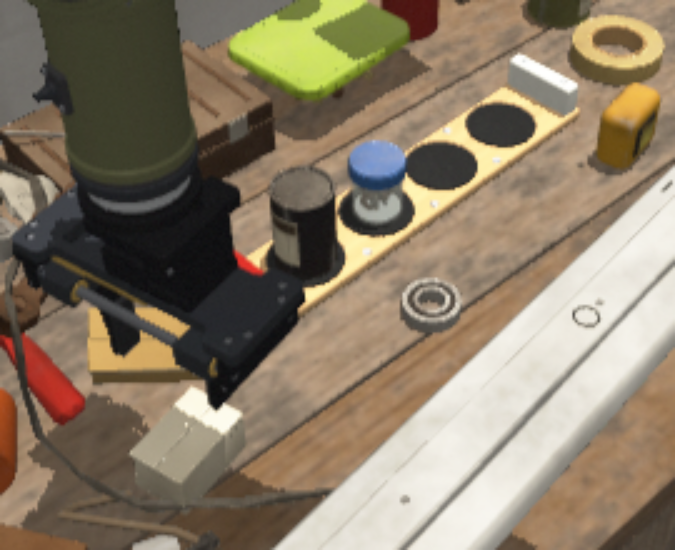

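The can and jar stand on pads 1 and 2, and the gripper is aligned over the carton. The cable runs close to the near side, so I'll stay at TCP z of about 18 mm.

Request:
step_arm --rows '[{"angular": [0,0,0],"slide": [0,0,0.038],"jaw": 0.78},{"angular": [0,0,0],"slide": [0,0,0.038],"jaw": 0.78},{"angular": [0,0,0],"slide": [0,0,0.038],"jaw": 0.78},{"angular": [0,0,0],"slide": [0,0,0.038],"jaw": 0.78},{"angular": [0,0,0],"slide": [0,0,0.036],"jaw": 0.78},{"angular": [0,0,0],"slide": [0,0,0],"jaw": 0.7},{"angular": [0,0,0],"slide": [0,0,0],"jaw": 0.4},{"angular": [0,0,0],"slide": [0,0,0],"jaw": 0.4},{"angular": [0,0,0],"slide": [0,0,0],"jaw": 0.4},{"angular": [0,0,0],"slide": [0,0,0],"jaw": 0.4}]' --newtons 18

```text
time_s: 14.6
tool_pos: [0.4466, 0.1931, 0.0181]
tool_rot: [179.9, 0.0, 104.7]
force: [-1.0, 0.2, 3.5]
grip_width: 0.0505
grasp_force: 18.0
```

Request:
step_arm --rows '[{"angular": [0,0,0],"slide": [0,0,-0.08],"jaw": 0.4},{"angular": [0,0,0.0325],"slide": [0,0,-0.1],"jaw": 0.4},{"angular": [0,0,0.0325],"slide": [0,0,-0.11],"jaw": 0.4},{"angular": [0,0,0],"slide": [-0.11,0.0266,0],"jaw": 0.4},{"angular": [0,0,0],"slide": [-0.11,0.0266,0],"jaw": 0.4},{"angular": [0,0,0],"slide": [-0.11,0.0266,0],"jaw": 0.4},{"angular": [0,0,0],"slide": [-0.11,0.0266,0],"jaw": 0.4},{"angular": [0,0,0],"slide": [-0.11,0.0266,0],"jaw": 0.4},{"angular": [0,0,0],"slide": [-0.11,0.0266,0],"jaw": 0.4},{"angular": [0,0,0],"slide": [-0.11,0.0266,0],"jaw": 0.4}]'

```text
time_s: 15.85
tool_pos: [0.5595, -0.1885, 0.1624]
tool_rot: [-180.0, 0.0, 93.0]
force: [0.9, -0.0, -0.2]
grip_width: 0.0506
grasp_force: 18.0
```

Request:
step_arm --rows '[{"angular": [0,0,0],"slide": [-0.003,0,0.03],"jaw": 0.4},{"angular": [0,0,0],"slide": [0,0,0.03],"jaw": 0.4},{"angular": [0,0,0],"slide": [0,0,0.03],"jaw": 0.4},{"angular": [0,0,0],"slide": [0,0,0],"jaw": 0.4},{"angular": [0,0,0],"slide": [0,0,0],"jaw": 0.4}]'

```text
time_s: 16.48
tool_pos: [0.5598, -0.1874, 0.118]
tool_rot: [180.0, 0.0, 93.1]
force: [-0.0, -1.0, -0.6]
grip_width: 0.0503
grasp_force: 18.0
```

Request:
step_arm --rows '[{"angular": [0,0,0],"slide": [0,0,0.038],"jaw": 0.4},{"angular": [0,0,0],"slide": [0,0,0.038],"jaw": 0.4},{"angular": [0,0,0],"slide": [0,0,0.038],"jaw": 0.4},{"angular": [0,0,0],"slide": [0,0,0.038],"jaw": 0.4},{"angular": [0,0,0],"slide": [0,0,0],"jaw": 0.4},{"angular": [0,0,0],"slide": [0,0,0.009],"jaw": 0.4},{"angular": [0,0,0],"slide": [0,0,0.008],"jaw": 0.4},{"angular": [0,0,0],"slide": [0,0,0],"jaw": 0.4},{"angular": [0,0,0],"slide": [0,0,0],"jaw": 0.4}]'

```text
time_s: 17.6
tool_pos: [0.5596, -0.1882, 0.0333]
tool_rot: [180.0, 0.0, 93.0]
force: [0.1, 0.1, -0.3]
grip_width: 0.0508
grasp_force: 18.0
```

Request:
step_arm --rows '[{"angular": [0,0,0],"slide": [0,0,0],"jaw": 0.75},{"angular": [0,0,0],"slide": [0,0,0],"jaw": 0.75},{"angular": [0,0,0],"slide": [0,0,0],"jaw": 0.75},{"angular": [0,0,0],"slide": [0,0,-0.08],"jaw": 0.75},{"angular": [0,0,0],"slide": [0,0,-0.1],"jaw": 0.75},{"angular": [0,0,0],"slide": [0.069,-0.0585,0],"jaw": 0.72},{"angular": [0,0,0],"slide": [0.069,-0.0585,0],"jaw": 0.72},{"angular": [0,0,0],"slide": [0.069,-0.0585,0],"jaw": 0.72},{"angular": [0,0,0],"slide": [0.069,-0.0585,0],"jaw": 0.72},{"angular": [0,0,0],"slide": [0,0,0],"jaw": 0.72}]'

```text
time_s: 18.85
tool_pos: [0.4335, -0.0547, 0.123]
tool_rot: [-179.9, 0.2, 93.2]
force: [0.8, 0.0, 0.4]
grip_width: 0.0624
grasp_force: 0.0
```

Request:
step_arm --rows '[{"angular": [0,0,0],"slide": [0,0,0.04],"jaw": 0.72},{"angular": [0,0,0],"slide": [0,0,0.04],"jaw": 0.72},{"angular": [0,0,0],"slide": [0,0,0.02],"jaw": 0.72},{"angular": [0,0,0],"slide": [0,0,0],"jaw": 0.72},{"angular": [0,0,0],"slide": [0,0,0],"jaw": 0.72}]'

```text
time_s: 19.48
tool_pos: [0.436, -0.0566, 0.0736]
tool_rot: [179.9, 0.0, 93.0]
force: [-0.9, 0.1, 1.0]
grip_width: 0.0627
grasp_force: 0.0
```

```bash
python3 - <<'E'
from h import *
im=env.read_camera("scene"); cv2.imwrite("pics/s3.png",cv2.resize(im[130:350,150:420][:,:,::-1],None,fx=2.5,fy=2.5))
E
```

```text
(no output)
```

View pics/s3.png

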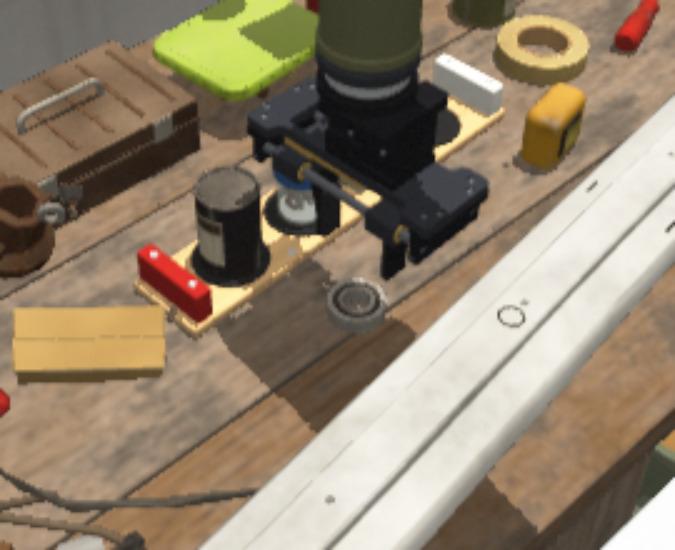

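The carton is off the bench and the bearing is under the open fingers. The can at about (225,220) and the jar would be in the way of the gripper's long body if it went down in this heading. I'll turn 90 degrees first, so the fingers close along the row.

Request:
step_arm --rows '[{"angular": [0,0,0.0555],"slide": [0,0,0],"jaw": 0.8},{"angular": [0,0,0.0555],"slide": [0,0,0],"jaw": 0.8},{"angular": [0,0,0.0555],"slide": [0,0,0],"jaw": 0.8},{"angular": [0,0,0.0555],"slide": [0,0,0],"jaw": 0.8},{"angular": [0,0,0.0555],"slide": [0,0,0],"jaw": 0.8},{"angular": [0,0,0.0555],"slide": [0,0,0],"jaw": 0.8},{"angular": [0,0,0.0555],"slide": [0,0,0],"jaw": 0.8},{"angular": [0,0,0.0555],"slide": [0,0,0],"jaw": 0.8},{"angular": [0,0,0.0555],"slide": [0,0,0],"jaw": 0.8},{"angular": [0,0,0],"slide": [0,0,0],"jaw": 0.8}]'

```text
time_s: 20.78
tool_pos: [0.4358, -0.0566, 0.0736]
tool_rot: [180.0, -0.1, 3.2]
force: [-1.7, -0.8, 0.1]
grip_width: 0.0696
grasp_force: 0.0
```

Request:
step_arm --rows '[{"angular": [0,0,0],"slide": [0,0,0.035],"jaw": 0.8},{"angular": [0,0,0],"slide": [0,0,0.035],"jaw": 0.8},{"angular": [0,0,0],"slide": [0,0,0.035],"jaw": 0.8},{"angular": [0,0,0],"slide": [0,0,0.02],"jaw": 0.8},{"angular": [0,0,0],"slide": [0,0,0.012],"jaw": 0.8},{"angular": [0,0,0],"slide": [0,0,0],"jaw": 0.8},{"angular": [0,0,0],"slide": [0,0,0],"jaw": 0.8}]' --newtons 20

```text
time_s: 21.65
tool_pos: [0.4358, -0.0565, 0.0049]
tool_rot: [180.0, -0.0, 3.1]
force: [0.2, -0.2, -0.8]
grip_width: 0.0693
grasp_force: 0.0
```

Request:
step_arm --rows '[{"angular": [0,0,0],"slide": [0,0,0.003],"jaw": 0.7},{"angular": [0,0,0],"slide": [0,0,0],"jaw": 0.4},{"angular": [0,0,0],"slide": [0,0,0],"jaw": 0.4},{"angular": [0,0,0],"slide": [0,0,0],"jaw": 0.4},{"angular": [0,0,0],"slide": [0,0,0],"jaw": 0.4}]'

```text
time_s: 22.28
tool_pos: [0.4354, -0.0565, 0.0032]
tool_rot: [180.0, -0.0, 3.1]
force: [-1.7, -0.4, 2.1]
grip_width: 0.051
grasp_force: 20.0
```

Request:
step_arm --rows '[{"angular": [0,0,0],"slide": [0,0,-0.07],"jaw": 0.4},{"angular": [0,0,0],"slide": [0,0,-0.1],"jaw": 0.4},{"angular": [0,0,0],"slide": [0,0,-0.1],"jaw": 0.4},{"angular": [0,0,-0.0555],"slide": [0,0,0],"jaw": 0.4},{"angular": [0,0,-0.0555],"slide": [0,0,0],"jaw": 0.4},{"angular": [0,0,-0.0555],"slide": [0,0,0],"jaw": 0.4},{"angular": [0,0,-0.0555],"slide": [0,0,0],"jaw": 0.4},{"angular": [0,0,-0.0555],"slide": [0,0,0],"jaw": 0.4},{"angular": [0,0,-0.0555],"slide": [0,0,0],"jaw": 0.4},{"angular": [0,0,-0.0555],"slide": [0,0,0],"jaw": 0.4}]'

```text
time_s: 23.52
tool_pos: [0.4348, -0.0563, 0.1376]
tool_rot: [-180.0, 0.0, 73.4]
force: [-0.4, -0.4, -1.4]
grip_width: 0.0512
grasp_force: 20.0
```

Request:
step_arm --rows '[{"angular": [0,0,-0.0555],"slide": [0,0,0],"jaw": 0.4},{"angular": [0,0,-0.0555],"slide": [0,0,0],"jaw": 0.4},{"angular": [0,0,0],"slide": [-0.091,0.0468,0],"jaw": 0.4},{"angular": [0,0,0],"slide": [-0.091,0.0468,0],"jaw": 0.4},{"angular": [0,0,0],"slide": [-0.091,0.0468,0],"jaw": 0.4},{"angular": [0,0,0],"slide": [-0.091,0.0468,0],"jaw": 0.4},{"angular": [0,0,0],"slide": [-0.091,0.0468,0],"jaw": 0.4},{"angular": [0,0,0],"slide": [0,0,0.03],"jaw": 0.4},{"angular": [0,0,0],"slide": [0,0,0],"jaw": 0.4},{"angular": [0,0,0],"slide": [0,0,0],"jaw": 0.4}]'

```text
time_s: 24.78
tool_pos: [0.564, -0.2758, 0.1231]
tool_rot: [-180.0, -0.0, 93.1]
force: [0.2, -0.3, -1.5]
grip_width: 0.0508
grasp_force: 20.0
```

Request:
step_arm --rows '[{"angular": [0,0,0],"slide": [-0.003,0,0.046],"jaw": 0.4},{"angular": [0,0,0],"slide": [0,0,0.046],"jaw": 0.4},{"angular": [0,0,0],"slide": [0,0,0.046],"jaw": 0.4},{"angular": [0,0,0],"slide": [0,0,0.046],"jaw": 0.4},{"angular": [0,0,0],"slide": [0,0,0],"jaw": 0.4},{"angular": [0,0,0],"slide": [0,0,0.012],"jaw": 0.4},{"angular": [0,0,0],"slide": [0,0,0.012],"jaw": 0.4},{"angular": [0,0,0],"slide": [0,0,0],"jaw": 0.4},{"angular": [0,0,0],"slide": [0,0,0],"jaw": 0.4}]'

```text
time_s: 25.9
tool_pos: [0.5644, -0.2791, 0.0194]
tool_rot: [180.0, 0.0, 93.0]
force: [-0.1, -0.1, -1.4]
grip_width: 0.0513
grasp_force: 20.0
```

Request:
step_arm --rows '[{"angular": [0,0,0],"slide": [0,0,0.001],"jaw": 0.6},{"angular": [0,0,0],"slide": [0,0,0],"jaw": 0.8},{"angular": [0,0,0],"slide": [0,0,0],"jaw": 0.8},{"angular": [0,0,0],"slide": [0,0,-0.08],"jaw": 0.8},{"angular": [0,0,0],"slide": [0,0,-0.1],"jaw": 0.8},{"angular": [0,0,0],"slide": [0,0,-0.1],"jaw": 0.8},{"angular": [0,0,0],"slide": [-0.1,-0.05,0],"jaw": 0.8},{"angular": [0,0,0],"slide": [-0.1,-0.05,0],"jaw": 0.8},{"angular": [0,0,0],"slide": [-0.1,-0.05,0],"jaw": 0.8},{"angular": [0,0,0],"slide": [-0.1,-0.05,0],"jaw": 0.8}]'

```text
time_s: 27.15
tool_pos: [0.4742, -0.4856, 0.159]
tool_rot: [180.0, 0.0, 93.0]
force: [0.4, 0.4, -0.1]
grip_width: 0.0695
grasp_force: 0.0
```

Request:
step_arm --rows '[{"angular": [0,0,0],"slide": [-0.1,-0.05,0],"jaw": 0.8},{"angular": [0,0,0],"slide": [0,0,0],"jaw": 0.8},{"angular": [0,0,0],"slide": [0,0,0],"jaw": 0.8}]'

```text
time_s: 27.52
tool_pos: [0.453, -0.5347, 0.1584]
tool_rot: [180.0, -0.1, 93.0]
force: [-0.0, 0.4, -0.1]
grip_width: 0.0697
grasp_force: 0.0
```

```bash
python3 - <<'E'
from h import *
T=[(.5499,-.0081),(.5547,-.0982),(.5594,-.1878),(.5641,-.2774)]
a=env.read_camera("scene"); b=env.read_camera("top"); out=[]
for n,im,(x0,y0,x1,y1) in(("scene",a,(190,130,390,270)),("top",b,(200,150,430,250))):
    f=600/(x1-x0); v=cv2.resize(im[y0:y1,x0:x1][:,:,::-1],None,fx=f,fy=f,interpolation=cv2.INTER_CUBIC)
    if n=="top": v=cv2.resize(v,(600,int((y1-y0)*f)))
    for (x,y),r,z in zip(T,(.0285,.027,.0,.026),(.1,.077,.056,.03)):
        if r: P=[(x+r*np.cos(t),y+r*np.sin(t),z) for t in np.linspace(0,6.3,60)]
        else:
            u=np.array([.0525,-.9986]); w=np.array([.9986,.0525]); P=[(*(np.array([x,y])+i*.0375*u+j*.0255*w),z) for i,j in((1,1),(1,-1),(-1,-1),(-1,1))]
        cv2.polylines(v,[((np.array([proj(n,p) for p in P])-[x0,y0])*f).astype(int)],True,(0,255,0),1)
    cv2.imwrite(f"pics/end_{n}.png",v)
E
```

```text
(no output)
```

View pics/end_scene.png

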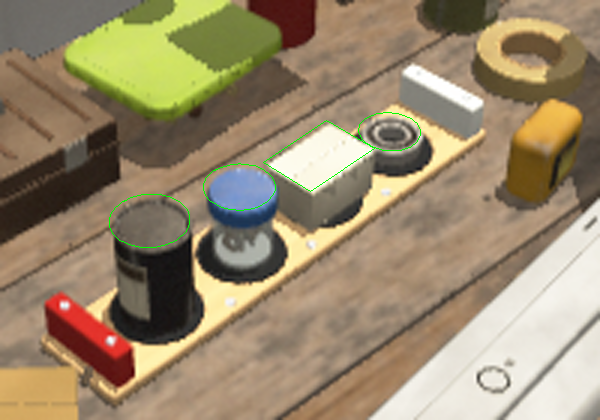

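View pics/end_top.png

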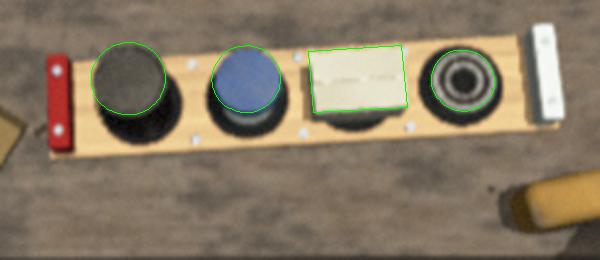

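In both views all four things stand upright with their tops on the ideal outlines, to within about 2 mm. The tape has not moved, so I'm handing in.

```bash
python3 -c "
from cell import env
print(env.sign_off())"
```

```text
the job is handed in; nothing more can be done
None
```

I lined up the black can, jar, carton and bearing on pads 1 to 4 from the red stop to the white end, upright and within about 2 mm of centre in both camera views, left the tape measure in place, and handed the job in at about 28 s; no verdict came back.

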